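# Stack two offcuts in the glue-up clamp and hold its sprung key at the third click

## Robot

A 6-joint arm with a two-finger parallel gripper is mounted at the origin on a cart in front of the work surface, level with it; the furniture and walls round the work are solid. World frame = base frame: x ahead of the robot, y to its left, z up, the work surface at z = 0. Lengths are in mm, angles in rad, forces in N, time in s.
With the tool pointing down it reaches from about 325 to 750 mm from the base axis. Payload 7.6 kg.
Tool frame: the origin (TCP) lies at the very end of the fingers, on their centre line; the grasp point (between the pads) lies r.grip_depth behind it (r.grip_depth is the distance from the TCP to the grasp point, in mm); z points along the fingers, y is the line along which they close (so a half turn about z gives the same grasp; the last joint's range is limited). The gripper opens to 85 mm and grips with 20 to 120 N. Pads are 22 mm wide; open, the fingers measure 114 mm over their backs; the gripper's body (76 mm by 85 mm) begins 54 mm behind the grasp point. The pads swing forward as they close: fully open they stand 13 mm farther back than shut.
Start: joints at [1.124, 0.052, 1.401, -0, 1.689, -0.07], TCP at [193.158, 488.197, 231.323] pointing down, gripper open.
Joint ranges: [-2.9, 2.9], [-0.91, 2.17], [0.12, 2.37], [-1.06, 4.2], [0.26, 2.73], [-2.93, 2.93]. Speed limits (rad/s): [2.57, 2.57, 3.01, 3.14, 3.14, 3.14].

## Interface

Orientations are given as a unit quaternion [w, x, y, z].
In Python, from workcell import readout, cams, workorder, r gives the robot as it stands. The module is installed in compiled form; this text tells all that it offers.
- The arm moves only by the tool apply_moves, never from a script. Its argument "targets" is a list of rows, each a list of 3 entries, a list of its own where there are three numbers: the shift along the tool's x, y, z in cm, then the turn, a rotation vector about the tool's x, y, z in rad, then the opening, from 0 (shut) to 1 (fully open). In form: [[[x, y, z], [rx, ry, rz], jaw], ...]. A call has 1 to 20 rows; each row shifts and turns the commanded pose from where the row before left it, along the tool's axes as they then stand; what a row does not reach is not made up. A row lasts 1/12 s, in which the tool goes at most 41.7 mm and 7.16 degrees, less where a joint would pass 70% of its speed; a pose out of reach is approached as far as the arm can. A call is refused whole if a number of a shift passes 4.17 or a number of a turn 0.125, either way. A call with a gripper value outside its range is refused whole. The fingers move at their own pace and stop on an object; "squeeze" is the grip in N (left out, the last holds). Time passes only in rows, so rows that do not move let the fingers close. It gives the time, the measured TCP pose, the force, the opening and the grip force at its end, in the units of the state.
- readout.observe(): the state, without advancing time (a new reading comes with each control period).
- cams.get_image(name): name is "scene" or "top" or "wrist"; returns a dict with "frame" (384x512x3 uint8, red, green, blue), "mtx" (3x3 intrinsics, pixels), "D" ([k1, k2, p1, p2, k3] as OpenCV has them; the pictures are not rectified), "R" (3x3) and "t" (3): a world point X has camera coordinates R X + t; the wrist camera has in their place "T_tool_cam" (4x4, takes a point from camera to tool coordinates, whose origin is the TCP and whose axes are the flange's). Camera axes: x right, y down, z forward; pixel columns grow to the right and rows downward; lengths in mm; the calibration is good to about 2 mm. A picture is of the moment at which its call begins: read the wrist's pose just before it. There is no depth.
- workorder.job_done(): hands the job in; it is judged then, once.
The state is a dict: "time": time; "joint_pos": joint angles; "joint_velocities": joint speeds; "joint_torque": joint torques, N m; "tcp_pos": TCP position; "tool_rot": TCP orientation; "force": force on the tool from outside, world axes, zero at the start; "torque": the same for the moment, N m; "opening": opening from 0.0 (shut) to 1.0 (fully open); "finger_force": force on a finger pad.
Only numpy, scipy, OpenCV 4.12 (cv2) and the standard library are available. Lean on these libraries where they do the work, as an engineer would, in place of code of your own. Each camera call takes 0.05 s, during which the arm holds its last target. There are 200 camera calls.

## Task

Dry-fit two wood offcuts for gluing: stack both, one flat on the other with their edges squarely in line, on the dark seat of the clamp between its fence and its jaw, and let go of them. Then press the clamp's sprung black key down past its first two clicks to the third mark, not on to the bottom, so that the jaw squeezes the pile against the fence. The program finishes while still holding the key there against its spring; leave the glue bottle, tape measure and pencil where they are.

Things in the scene. Friction and masses are not known exactly. Their poses are not given: they have to be found in the camera images.
- board_a: one of two equal wood offcuts, a flat rectangular block 45 x 50 x 19 mm, 40 to 90 g, flat on the bench on the left at the start. Origin at the centre of its underside. Its sides are turned 20 degrees from this frame: use board_a_square. Either offcut may be the lower one.
- board_a_square (a point): the same point (centre of the underside of board_a) with axes along its sides: 45 mm along x, 50 mm along y, 19 mm along z. Quarter turns do not matter.
- board_b: the other wood offcut, the same 45 x 50 x 19 mm block, flat on the bench on the right at the start. Origin at the centre of its underside; sides turned 20 degrees from this frame: use board_b_square.
- board_b_square (a point): the same point (centre of the underside of board_b) with axes along its sides: 45 mm along x, 50 mm along y, 19 mm along z.
- clamp: glue-up clamp fixed on the bench: aluminium base 232 x 100 mm, top at z = 10 mm. Origin on the bench under the seat; its x runs from the fence over the seat to the key (farthest from the robot). Along x: steel fence -45 to -31 mm (90 wide, top z = 44 mm), seat, jaw pad, grey housing 105 to 157 mm (64 wide, top z = 100 mm). Nothing stands beside the seat in y: the fingers go down there.
- seat (a point): where to put the offcuts' centres down, on the base's top (z = 10 mm), at x = 4 mm, y = 0 of the clamp, its x and y along the clamp's. Middle of a dark rubber seat pad 54 x 54 mm, flush with the base. There an offcut is at least 10 mm clear of fence and jaw; the jaw later pushes it up to the fence (centre then at x = -6 to -9 mm of the clamp).
- key (a joint): how far the key is pressed (m): 0 = up (start), clicks at 0.010, 0.020, 0.030 (third, to be held), stop at 0.040. A brass pointer on the housing's front goes down past three pairs of white marks, one per click. The spring always returns it: 3 to 11 N, dipping at each click, plus up to 10 N from the jaw once it meets the pile at about 0.020. It moves the jaw 1.15 mm per mm.
- key_top (a point): centre of the flat top of the black round key (34 mm across, 14 mm thick, on a 14 mm steel stem), at x = 131 mm in the clamp's frame and 161 mm above the bench when up; press it straight down, with closed fingers for instance. It goes down with the key.
- jaw_pad: the rubber pad of the clamp's jaw, 8 x 50 x 36 mm, z = 12 to 48 mm, facing the fence, sprung (gives up to 22 mm, 0.5 N/mm). Origin on its face at bench height: x = 40 mm of the clamp when the key is up, moving towards the fence as it is pressed.
- glue_bottle: bystander: standing wood glue bottle, 59 x 64 x 155 mm, far left; origin at the centre of its underside
- tape_measure: bystander: tape measure, 77 x 83 x 35 mm, far right; origin at the centre of its underside
- pencil: bystander: pencil, 182 x 29 x 8 mm, lying near the bench's front edge on the left; origin at its middle, on its underside
Not all that is in view belongs to the job. What is shaped like the board_b but red or turquoise is not meant. Leave any turquoise look-alike of the board_a alone.

How it is judged (in metres and radians):
On the way, in this order (a step that is already met when the one before it is completed fails the run):
1. one offcut lies flat on the seat, let go, with the key up (((x of board_a in the frame of clamp between -0.013 and 0.018 m and y of board_a in the frame of clamp between -0.012 and 0.012 m and z of board_a in the frame of clamp between 0.007 and 0.013 m and angle between board_a's own z axis and vertical below 0.06 rad and contact force between the fingers and board_a below 0.3 N) or (x of board_b in the frame of clamp between -0.013 and 0.018 m and y of board_b in the frame of clamp between -0.012 and 0.012 m and z of board_b in the frame of clamp between 0.007 and 0.013 m and angle between board_b's own z axis and vertical below 0.06 rad and contact force between the fingers and board_b below 0.3 N)) and value of joint key below 0.004 m), for 0.2 s.
2. the other lies squarely on it, both let go, with the key still up (x of board_a in the frame of clamp between -0.013 and 0.018 m and y of board_a in the frame of clamp between -0.01 and 0.01 m and angle between each of board_a, board_b's own z axis and vertical below 0.06 rad and (angle between the x axis of board_a_square and the x axis of clamp, either way round below 0.12 rad or angle between the x axis of board_a_square and the y axis of clamp, either way round below 0.12 rad) and linear speed of each of board_a, board_b below 0.02 m/s and x of board_b in the frame of clamp between -0.013 and 0.018 m and y of board_b in the frame of clamp between -0.01 and 0.01 m and (angle between the x axis of board_b_square and the x axis of clamp, either way round below 0.12 rad or angle between the x axis of board_b_square and the y axis of clamp, either way round below 0.12 rad) and ((z of board_a in the frame of clamp between 0.007 and 0.013 m and z of board_b in the frame of clamp between 0.026 and 0.032 m) or (z of board_b in the frame of clamp between 0.007 and 0.013 m and z of board_a in the frame of clamp between 0.026 and 0.032 m)) and horizontal distance between board_a and board_b below 0.008 m and contact force between the fingers and board_a below 0.3 N and contact force between the fingers and board_b below 0.3 N and value of joint key below 0.004 m), for 0.2 s.
3. the key is held at the third click (value of joint key between 0.0265 and 0.0345 m), for 0.5 s.
At the end, for the whole second after the job is handed in: Robot presses the key (over 2 N), still, at 0.0265 to 0.0345 m; jaw squeezes the pile over 1 N; offcuts flat, one on the other, clear of the fingers, centres within 6 mm, within 10 mm of the clamp's middle line, x -13 to +2 mm, square within 0.08 rad (quarter turns allowed) (all of step 3 and velocity of joint key between -0.01 and 0.01 m/s and contact force between any of the fingers, the arm and key above 2 N and x of board_a in the frame of clamp between -0.013 and 0.002 m and y of board_a in the frame of clamp between -0.01 and 0.01 m and angle between each of board_a, board_b's own z axis and vertical below 0.06 rad and (angle between the x axis of board_a_square and the x axis of clamp, either way round below 0.08 rad or angle between the x axis of board_a_square and the y axis of clamp, either way round below 0.08 rad) and linear speed of each of board_a, board_b below 0.02 m/s and x of board_b in the frame of clamp between -0.013 and 0.002 m and y of board_b in the frame of clamp between -0.01 and 0.01 m and (angle between the x axis of board_b_square and the x axis of clamp, either way round below 0.08 rad or angle between the x axis of board_b_square and the y axis of clamp, either way round below 0.08 rad) and ((z of board_a in the frame of clamp between 0.007 and 0.013 m and z of board_b in the frame of clamp between 0.026 and 0.032 m) or (z of board_b in the frame of clamp between 0.007 and 0.013 m and z of board_a in the frame of clamp between 0.026 and 0.032 m)) and horizontal distance between board_a and board_b below 0.006 m and contact force between the fingers and board_a below 0.3 N and contact force between the fingers and board_b below 0.3 N and (contact force between jaw_pad and board_a above 1 N or contact force between jaw_pad and board_b above 1 N)); the arm keeps its last pose, push and grip.
It fails at once if glue bottle pushed away or tipped (distance of glue_bottle from where it was at the start of the episode above 0.025 m or angle between glue_bottle's own z axis and vertical above 0.35 rad).
It fails at once if tape measure pushed away or tipped (distance of tape_measure from where it was at the start of the episode above 0.025 m or angle between tape_measure's own z axis and vertical above 0.35 rad).
It fails at once if pencil pushed away (distance of pencil from where it was at the start of the episode above 0.025 m).
It also fails if it takes over 64 s, if anything falls off the work surface, if the arm or the gripper's body presses on something with over 40 N, if the wrist force passes 120 N, or if a joint passes its speed limit or range.

## Working session

There is one attempt and no reset: what is moved stays moved. The work goes in short steps, Python scripts to look and compute and a tool call to move; the robot and the scene stay as the last step left them, time stands still between calls to the robot, and variables do not carry over. Pictures are saved under pics/ and viewed, at most 10 in all, crops included, and the job is handed in when it is done.

Besides the shell and the picture viewer there is one more tool, called after ">>>" as a command line: name --argument value ..., lists and objects as JSON in quotes. apply_moves: Moves the arm, as the interface text tells. Its arguments: {"type":"object","properties":{"targets":{"type":"array"},"squeeze":{"type":"number"}},"required":["targets"]}

```bash
mkdir -p pics; python3 - <<'E'
from workcell import readout, cams, r
import cv2,pickle
d={}
for n in ["scene","top"]:
    im=cams.get_image(n); d[n]=im
    cv2.imwrite(f"pics/{n}0.png",cv2.cvtColor(im["frame"],cv2.COLOR_RGB2BGR))
    print(n,im["mtx"],im["D"],im["R"],im["t"])
print(cams.get_image("wrist")["T_tool_cam"])
pickle.dump(d,open("d0.pkl","wb"))
print(readout.observe(),r.grip_depth)
E
```

```text
scene [[397.69151161   0.         253.44985088]
 [  0.         397.69151161 191.07037324]
 [  0.           0.           1.        ]] [-0.1423957  0.         0.         0.         0.       ] [[-8.77842367e-01 -4.78949295e-01 -5.92539841e-04]
 [-2.59238401e-01  4.76184733e-01 -8.40263977e-01]
 [ 4.02725998e-01 -7.37465710e-01 -5.42177183e-01]] [ 480.30513987  224.17135322 1113.52121449]
top [[404.87926125   0.         259.20832269]
 [  0.         404.87926125 192.7275137 ]
 [  0.           0.           1.        ]] [0.02197649 0.         0.         0.         0.        ] [[-0.01427018 -0.99989246 -0.00338076]
 [-0.99357992  0.01455942 -0.11219165]
 [ 0.11222881  0.00175806 -0.99368084]] [  14.79436464  534.0863416  1085.02288988]
[[ 5.76548752e-04 -9.60433970e-01 -2.78507192e-01  7.01586395e+01]
 [ 9.99999513e-01  3.30502255e-04  9.30399237e-04  4.84419222e-01]
 [-8.01539778e-04 -2.78507593e-01  9.60433693e-01 -1.43605468e+02]
 [ 0.00000000e+00  0.00000000e+00  0.00000000e+00  1.00000000e+00]]
{'time': 0.15, 'joint_pos': array([ 1.12368951e+00,  5.26963240e-02,  1.40145915e+00, -2.78853622e-05,
        1.68855892e+00, -7.03481408e-02]), 'joint_velocities': array([ 0.00091219, -0.00275642, -0.00230483,  0.00072723, -0.00089655,
       -0.00077802]), 'joint_torque': array([ 9.02498450e-04, -3.81952322e+01, -3.60423839e+01, -5.06961931e-05,
        4.66712445e-03, -7.22230169e-06]), 'tcp_pos': array([193.07218342, 487.98795008, 230.6799995 ]), 'tool_rot': array([-1.30113128e-04,  1.87268723e-01,  9.82308562e-01, -5.45746311e-04]), 'force': array([-0.39604138,  1.18401864,  0.87149686]), 'torque': array([ 0.05101674, -0.00114831,  0.00564559]), 'finger_force': 0.0, 'opening': 0.997653523969934} 18.700000000000003
```

View pics/top0.png

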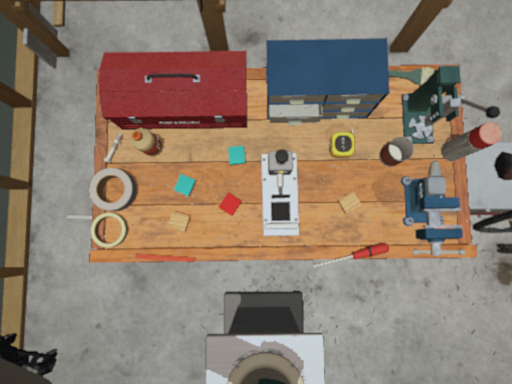

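View pics/scene0.png

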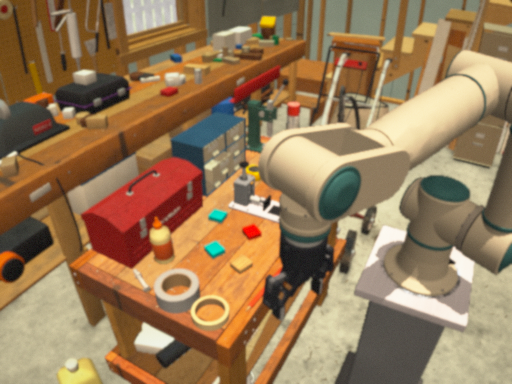

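Top view: the clamp stands at (281,195), with its seat at (281,211) and key at (282,156). The tan offcuts are at (179,221) and (349,202). The look-alikes are red (230,204) and turquoise (185,185) and (237,155). The scene view shows the arm at the bench's near left. Next I'll work out rough positions from the top view.

```bash
cat > h.py <<'E'
import numpy as np,cv2,pickle
from scipy.spatial.transform import Rotation as Ro
from workcell import readout, cams
def ext(im,st=None):
    if "R" in im: return im["R"],im["t"]
    T=im["T_tool_cam"];q=st["tool_rot"]
    Rt=Ro.from_quat([q[1],q[2],q[3],q[0]]).as_matrix()
    Rc=Rt@T[:3,:3]; c=Rt@T[:3,3]+st["tcp_pos"]
    return Rc.T,-Rc.T@c
def cast(im,R,t,px,z):
    p=cv2.undistortPoints(np.float32(px).reshape(-1,1,2),im["mtx"],np.asarray(im["D"])).reshape(-1,2)
    d=np.c_[p,np.ones(len(p))]@R; c=-R.T@t
    return (c+d*((z-c[2])/d[:,2])[:,None])[:,:2]
def proj(im,R,t,X): return cv2.projectPoints(np.float64(X).reshape(-1,1,3),cv2.Rodrigues(R)[0],t,im["mtx"],np.asarray(im["D"]))[0].reshape(-1,2)
def wrist(name):
    st=readout.observe(); im=cams.get_image("wrist")
    cv2.imwrite(f"pics/{name}.png",cv2.cvtColor(im["frame"],cv2.COLOR_RGB2BGR))
    pickle.dump((st,im),open(f"{name}.pkl","wb")); return st,im,*ext(im,st)
E
python3 - <<'E'
from h import *
im=pickle.load(open("d0.pkl","rb"))["top"];R,t=im["R"],im["t"]
for n,p,z in [("a",(179,221),19),("b",(349,202),19),("seat",(281,211),10),("key",(282,156),161),("pencil",(165,258),8),("bottle",(145,142),80),("tape",(343,145),30),("front",(282,234),10),("back",(280,153),10),("bluedrawers front",(325,122),0)]: print(n,cast(im,R,t,p,z).round(1))
f=cv2.resize(im["frame"][130:250,150:370],None,fx=3.6,fy=3.6,interpolation=cv2.INTER_CUBIC)
cv2.imwrite("pics/crop.png",f[:,:,::-1])
E
```

```text
a [[460.2 229.5]]
b [[ 506.  -241.2]]
seat [[484.3 -52.9]]
key [[609.3 -50.4]]
pencil [[359.5 269.3]]
bottle [[669.1 309.3]]
tape [[ 664.6 -228.3]]
front [[420.5 -54.4]]
back [[648.9 -53.4]]
bluedrawers front [[ 739.9 -185.3]]
```

View pics/crop.png

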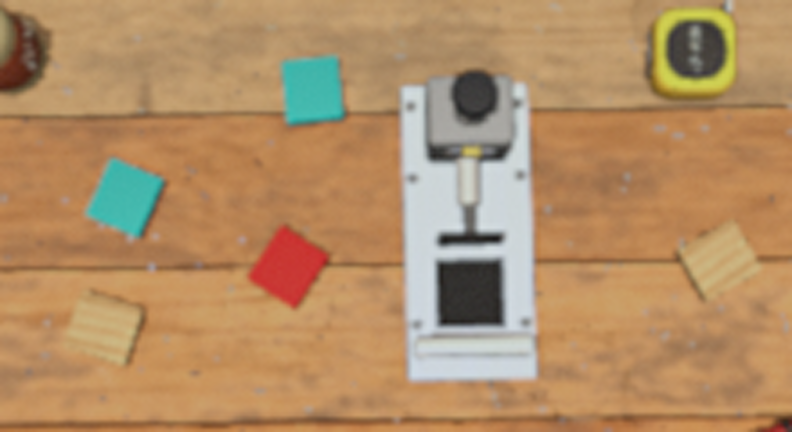

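The crop confirms the tan offcuts at the lower left and right, with the fence at the clamp's bottom end and the key at its top end. I'm moving above the left offcut for a wrist view.

>>> apply_moves --targets '[[[-1.5,-0.7,0.2],[0,0,0],1],[[-3,-1.3,0.5],[0,0,0],1],[[-3.4,-1.4,0.5],[0,0,0],1],[[-3.4,-1.4,0.5],[0,0,0],1],[[-3.4,-1.4,0.5],[0,0,0],1],[[-3.4,-1.4,0.5],[0,0,0],1],[[-3.4,-1.4,0.5],[0,0,0],1],[[-3.4,-1.4,0.5],[0,0,0],1],[[-3.4,-1.4,0.5],[0,0,0],1],[[-3,-1.3,0.5],[0,0,0],1],[[-2.5,-1.2,0],[0,0,0],1],[[0,0,0],[0,0,0],1],[[0,0,0],[0,0,0],1],[[0,0,0],[0,0,0],1]]'

```text
time: 1.32
tcp_pos: [454.5, 231.1, 184.1]
tool_rot: [-0.0, 0.187, 0.982, 0.0]
force: [0.4, 0.2, 0.4]
opening: 0.999
finger_force: 0.0
```

```bash
python3 - <<'E'
from h import *
st,im,R,t=wrist("w1"); print(st["tcp_pos"],st["tool_rot"],im["mtx"])
E
```

```text
[454.52212452 231.06888986 184.09749035] [-3.17984334e-04  1.87354998e-01  9.82292219e-01  2.81667962e-05] [[316.21895689   0.         253.48673386]
 [  0.         316.21895689 187.20861271]
 [  0.           0.           1.        ]]
```

View pics/w1.png

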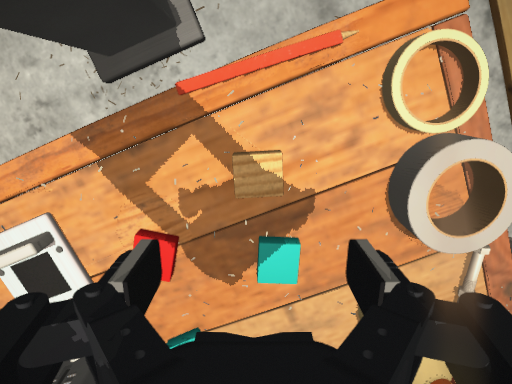

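The wrist view shows board_a at about (258,174), partly in the gripper's shadow. Turquoise is at (278,260), red at (160,255), the pencil at (265,60) and the clamp's corner at the lower left. Next I'll segment the board for its corners.

```bash
cat >> h.py <<'E'
def seg(im,c,hw=45,thr=25):
    """board mask in window by Hue/Sat in LAB a-channel ratio"""
    x,y=c; w=cv2.GaussianBlur(im["frame"],(3,3),0)[y-hw:y+hw,x-hw:x+hw].astype(float)
    rt=w[...,0]/(w[...,2]+8)   # red/blue chroma ratio, shadow tolerant
    gr=w[...,1]/(w[...,0]+8)   # green/red
    return w,rt,gr
E
python3 - <<'E'
from h import *
st,im=pickle.load(open("w1.pkl","rb"))
w,rt,gr=seg(im,(258,174))
np.set_printoptions(linewidth=250,precision=2)
print("row174 gr",(gr[45,10:80:2]*100).astype(int)); print("rt",(rt[45,10:80:2]*100).astype(int))
print("col gr",(gr[5:85:2,45]*100).astype(int));print("row 158",(gr[29,10:80:2]*100).astype(int))
E
```

```text
row174 gr [66 66 65 65 63 66 71 70 70 70 69 69 68 68 68 68 68 67 69 69 70 71 72 72 72 73 76 81 84 84 65 62 63 65 66]
rt [252 250 250 250 253 224 201 201 203 203 208 208 211 212 208 215 211 213 209 206 202 198 197 196 193 191 187 180 177 175 246 272 264 254 244]
col gr [67 66 66 66 66 66 66 67 64 69 78 84 80 72 69 72 72 72 71 68 68 71 73 72 70 71 72 72 71 69 68 68 61 61 61 62 62 62 61 61]
row 158 [60 60 60 60 62 72 73 73 73 72 72 72 72 71 71 78 81 80 79 77 76 74 74 74 72 71 71 70 70 70 71 71 69 68 66]
```

```bash
cat >> h.py <<'E'
def board(im,R,t,c,z=19,hw=45,thr=2.28,out=None):
    w,rt,gr=seg(im,c,hw); m=(rt<thr).astype(np.uint8)
    m=cv2.morphologyEx(m,cv2.MORPH_OPEN,np.ones((5,5))); m=cv2.morphologyEx(m,cv2.MORPH_CLOSE,np.ones((7,7)))
    n,l,s,_=cv2.connectedComponentsWithStats(m); k=l[hw,hw]; m=(l==k).astype(np.uint8)
    ct=max(cv2.findContours(m,0,cv2.CHAIN_APPROX_NONE)[0],key=cv2.contourArea).reshape(-1,2)
    P=cast(im,R,t,ct+np.array([c[0]-hw,c[1]-hw]),z)
    r=cv2.minAreaRect(np.float32(P)); print("centre",np.round(r[0],1),"size",np.round(r[1],1),"ang",round(r[2],1),"k",k)
    return m,w,r
E
python3 - <<'E'
from h import *
st,im=pickle.load(open("w1.pkl","rb"));R,t=ext(im,st)
for thr in (2.2,2.28,2.36):
  m,w,r=board(im,R,t,(258,174),thr=thr)
  print(np.round(proj(im,R,t,np.c_[cv2.boxPoints(r),[19]*4]),0).tolist())
cv2.imwrite("pics/s1.png",cv2.resize(np.hstack([w[:,:,::-1].astype(np.uint8),cv2.merge([m*255]*3)]),None,fx=4,fy=4))
E
```

```text
centre [455.  246.3] size [69.5 68.4] ang 70.8 k 1
[[230.0, 130.0], [234.0, 198.0], [302.0, 195.0], [302.0, 128.0]]
centre [455.2 245.9] size [69.5 69. ] ang 68.5 k 1
[[231.0, 129.0], [233.0, 197.0], [300.0, 197.0], [303.0, 129.0]]
centre [466.3 242. ] size [70.3 94.8] ang 70.8 k 1
[[229.0, 129.0], [235.0, 221.0], [302.0, 218.0], [302.0, 126.0]]
```

View pics/s1.png

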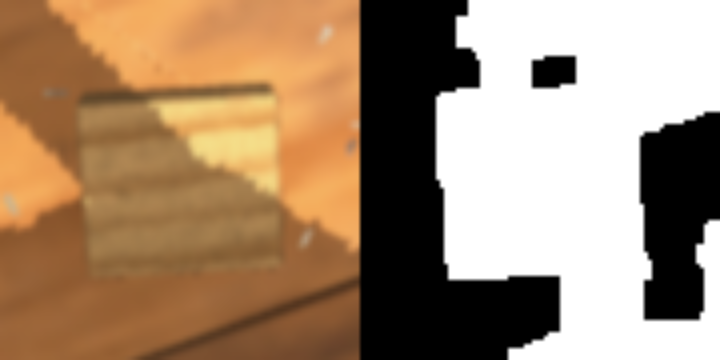

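The board crop (4×, offset (213,129)) shows the top face corners at about (233,154.5), (281.7,152.8), (283,195.5) and (235.5,198). The mask leaks into the sunlit bench, so I'll use these corners.

```bash
cat >> h.py <<'E'
def quad(im,R,t,px,z,st=None):
    P=cast(im,R,t,px,z); c=P.mean(0)
    e=[P[1]-P[0],P[2]-P[1],P[2]-P[3],P[3]-P[0]]
    print("centre",c.round(1),"lens",np.round([np.linalg.norm(v) for v in e],1),"angs",np.round([np.degrees(np.arctan2(v[1],v[0])) for v in e],1))
    if st is not None:
        q=st["tool_rot"];Rt=Ro.from_quat([q[1],q[2],q[3],q[0]]).as_matrix()
        d=np.r_[c,0]-st["tcp_pos"]; print("tool shift to centre,z=0:",(Rt.T@d).round(1),"tool y ang",np.degrees(np.arctan2(Rt[1,1],Rt[0,1])).round(2))
    return c
E
python3 - <<'E'
from h import *
st,im=pickle.load(open("w1.pkl","rb"));R,t=ext(im,st)
quad(im,R,t,[(233,154.5),(281.7,152.8),(283,195.5),(235.5,198.2)],19,st)
E
```

```text
centre [463.2 233.7] lens [48.1 44.2 48.8 45.4] angs [ 70.5 -18.4  71.8 -19.3]
tool shift to centre,z=0: [ -7.3   5.6 184.1] tool y ang 68.4
```

>>> apply_moves --targets '[[[-0.7,0.6,1],[0,0,-0.045],1],[[0,0,3],[0,0,0],1],[[0,0,3.5],[0,0,0],1],[[0,0,3.5],[0,0,0],1],[[0,0,3.5],[0,0,0],1],[[0,0,2.5],[0,0,0],1],[[0,0,1.1],[0,0,0],1],[[0,0,0],[0,0,0],1],[[0,0,0],[0,0,0],0.3],[[0,0,0],[0,0,0],0.3],[[0,0,0],[0,0,0],0.3],[[0,0,0],[0,0,0],0.3],[[0,0,0],[0,0,0],0.3],[[0,0,0],[0,0,0],0.3],[[0,0,0],[0,0,0],0.3]]' --squeeze 30

```text
time: 2.62
tcp_pos: [464.9, 234.6, 5.7]
tool_rot: [0.002, 0.165, 0.986, 0.001]
force: [-0.5, 1.3, 7.1]
opening: 0.576
finger_force: 31.9
```

```bash
python3 - <<'E'
from h import *
im=pickle.load(open("d0.pkl","rb"))["top"];R,t=im["R"],im["t"]
st=readout.observe()
f=lambda L:[(x/3.6+150-.36,y/3.6+130-.36) for x,y in L]
quad(im,R,t,f([(402,86),(525,84),(537,379),(408,381)]),10,st)
quad(im,R,t,f([(437,261),(502,260),(504,324),(438,326)]),10,st)
E
```

```text
centre [532.8 -50. ] lens [ 96.8 231.   99.2 231. ] angs [ -89.9 -179.1  -89.9 -179.7]
tool shift to centre,z=0: [-156.8 -247.1    5.4] tool y ang 70.99
centre [484.5 -50.9] lens [50.5 49.7 51.  50.4] angs [ -89.9 -179.5  -89.1  179.9]
tool shift to centre,z=0: [-111.5 -263.6    5.2] tool y ang 70.99
```

>>> apply_moves --targets '[[[0,0,-1],[0,0,0],0.3],[[0,0,-2.5],[0,0,0],0.3],[[0,0,-3.3],[0,0,0],0.3],[[0,0,-3.3],[0,0,0],0.3],[[0,0,-3],[0,0,0],0.3],[[-1,-1.8,0],[0,0,0],0.3],[[-1.6,-2.9,0],[0,0,0],0.3],[[-1.8,-3.3,0],[0,0,0],0.3],[[-1.8,-3.3,0],[0,0,0],0.3],[[-1.8,-3.3,0],[0,0,0],0.3],[[-1.8,-3.3,0],[0,0,0],0.3],[[-1.8,-3.3,0],[0,0,0],0.3],[[-1.4,-2.7,0],[0,0,0],0.3],[[-1,-1.5,0],[0,0,0],0.3],[[0,0,0],[0,0,-0.112],0.3],[[0,0,0],[0,0,-0.112],0.3],[[0,0,0],[0,0,-0.11],0.3],[[0,0,0],[0,0,0],0.3],[[0,0,0],[0,0,0],0.3],[[0,0,0],[0,0,0],0.3]]'

```text
time: 4.28
tcp_pos: [513.2, -51.8, 134.8]
tool_rot: [0.0, 0.0, 1.0, -0.0]
force: [0.4, -0.2, -0.7]
opening: 0.573
finger_force: 31.3
```

```bash
python3 - <<'E'
from h import *
st,im,R,t=wrist("w2"); print(st["tcp_pos"],st["tool_rot"],st["opening"])
E
```

```text
[513.21724243 -51.81062775 134.82556712] [ 3.23141922e-04  4.13257796e-04  9.99999862e-01 -2.25585357e-05] 0.5734331060038573
```

View pics/w2.png

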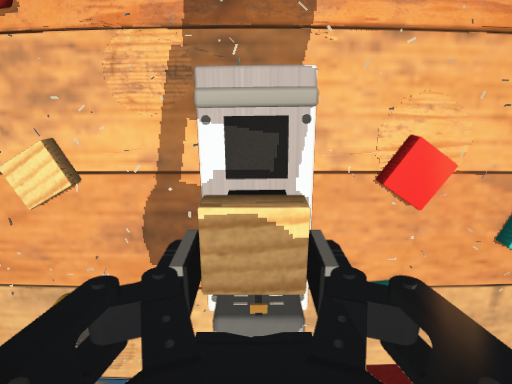

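The view shows the seat at (224–289, 115–178), square with the fence, and the held board's top face at (199–308, 206–296). Board_b is at the left edge, about (40,173). Now I'll measure all three.

```bash
python3 - <<'E'
from h import *
st,im=pickle.load(open("w2.pkl","rb"));R,t=ext(im,st)
g=cv2.cvtColor(im["frame"],cv2.COLOR_RGB2GRAY)
m=np.zeros_like(g); m[105:188,215:300]=(g[105:188,215:300]<80)
ct=max(cv2.findContours(m,0,2)[0],key=cv2.contourArea)
r=cv2.minAreaRect(ct); print(cv2.boundingRect(ct),r)
x,y,w,h=cv2.boundingRect(ct)
quad(im,R,t,[(x-.5,y-.5),(x+w-.5,y-.5),(x+w-.5,y+h-.5),(x-.5,y+h-.5)],10,st)
quad(im,R,t,cv2.boxPoints(r),10)
h=st["tcp_pos"][2]-5.7
print("held"); quad(im,R,t,[(199,208),(308.5,208),(307.5,293.5),(202,296)],h+19,st)
print("b"); quad(im,R,t,[(0,175),(47,139),(80,180),(34,209)],19,st)
print(g[150,215:235],g[150,280:300],g[108:125,250],g[170:190,240])
E
```

```text
(224, 116, 65, 63) ((256.0, 147.0), (62.0, 64.0), 90.0)
centre [486.2 -49.2] lens [54.1 54.2 57.  54.2] angs [90.   1.7 90.  -1.5]
tool shift to centre,z=0: [ 27.1   2.6 134.8] tool y ang 89.95
centre [486.2 -49.2] lens [53.2 53.3 56.1 53.3] angs [90.   1.7 90.  -1.4]
held
centre [512.6 -51.1] lens [48.  43.6 50.7 45. ] angs [90.   2.3 91.5 -1.1]
tool shift to centre,z=0: [  0.7   0.7 134.8] tool y ang 89.95
b
centre [ 508.7 -236.4] lens [57.8 42.5 54.  40.3] angs [122.3  33.2 119.7  38.7]
tool shift to centre,z=0: [   4.5 -184.6  134.8] tool y ang 89.95
[252 252 252 252 252 252 252 252 252 240  68  56  54  54  56  55  54  54
  54  54] [ 34  34  34  33  34  34  33  48 149 184 185 187 184 183 185 183 178 176
 180 182] [184 183 183 184 185 185 184 176  32  33  34  32  33  33  34  33  35] [ 34  34  33  33  32  34  34  35  66 136 181 181 181 181 181 181 181 181
 181 158]
```

>>> apply_moves --targets '[[[1.4,0.1,0],[0,0,0],0.3],[[1.3,0.1,0],[0,0,0],0.3],[[0,0,2],[0,0,0],0.3],[[0,0,3],[0,0,0],0.3],[[0,0,3],[0,0,0],0.3],[[0,0,2],[0,0,0],0.3],[[0,0,1],[0,0,0],0.3],[[0,0,0.5],[0,0,0],0.3],[[0,0,0.3],[0,0,0],0.3],[[0,0,0],[0,0,0],0.3],[[0,0,0],[0,0,0],0.3]]'

```text
time: 5.25
tcp_pos: [487.1, -50.1, 17.6]
tool_rot: [0.001, -0.001, 1.0, -0.0]
force: [0.9, -0.3, -0.5]
opening: 0.572
finger_force: 31.3
```

>>> apply_moves --targets '[[[0,0,0.1],[0,0,0],0.3],[[0,0,0.1],[0,0,0],0.3],[[0,0,0],[0,0,0],0.3],[[0,0,0],[0,0,0],0.3]]'

```text
time: 5.58
tcp_pos: [487.1, -50.1, 15.7]
tool_rot: [0.001, -0.001, 1.0, -0.0]
force: [-1.3, -1.1, 5.0]
opening: 0.577
finger_force: 32.0
```

>>> apply_moves --targets '[[[0,0,0],[0,0,0],1],[[0,0,0],[0,0,0],1],[[0,0,0],[0,0,0],1],[[0,0,0],[0,0,0],1],[[0,0,0],[0,0,0],1],[[0,0,0],[0,0,0],1],[[0,0,-1],[0,0,0],1],[[0,0,-2],[0,0,0],1],[[0,0,-3],[0,0,0],1],[[0,0,-3.5],[0,0,0],1],[[0,-2,-3.5],[0,0,0],1],[[-0.4,-3,-2],[0,0,0],1],[[-0.4,-3.3,0],[0,0,0],1],[[-0.4,-3.3,0],[0,0,0],1],[[-0.4,-3.3,0],[0,0,0],1],[[-0.4,-2.5,0],[0,0,0],1],[[0,-1.5,0],[0,0,0],1],[[0,0,0],[0,0,-0.1],1],[[0,0,0],[0,0,-0.12],1],[[0,0,0],[0,0,-0.12],1]]'

```text
time: 7.25
tcp_pos: [506.4, -238.8, 164.7]
tool_rot: [0.0, -0.173, 0.985, 0.0]
force: [-0.2, 0.2, -0.5]
opening: 0.997
finger_force: 0.0
```

>>> apply_moves --targets '[[[0,0,0],[0,0,-0.12],1],[[0,0,0],[0,0,-0.09],1],[[0,0,0],[0,0,0],1],[[0,0,0],[0,0,0],1],[[0,0,0],[0,0,0],1]]'

```text
time: 7.67
tcp_pos: [506.6, -238.6, 164.6]
tool_rot: [0.0, -0.271, 0.962, 0.0]
force: [0.1, -0.1, -0.7]
opening: 1.0
finger_force: 0.0
```

```bash
python3 - <<'E'
from h import *
st,im,R,t=wrist("w3"); print(st["tcp_pos"],st["tool_rot"])
p=proj(im,R,t,[[507,-239,19]])[0].astype(int); print(p)
a=im["frame"]; x,y=p; c=cv2.resize(a[y-50:y+50,x-60:x+60],None,fx=6,fy=6,interpolation=cv2.INTER_CUBIC)
cv2.imwrite("pics/w3c.png",c[:,:,::-1]); 
E
```

```text
[ 506.59566171 -238.61102601  164.56418412] [ 1.05604766e-04 -2.71463629e-01  9.62448693e-01  4.35527745e-06]
[252 172]
```

View pics/w3c.png

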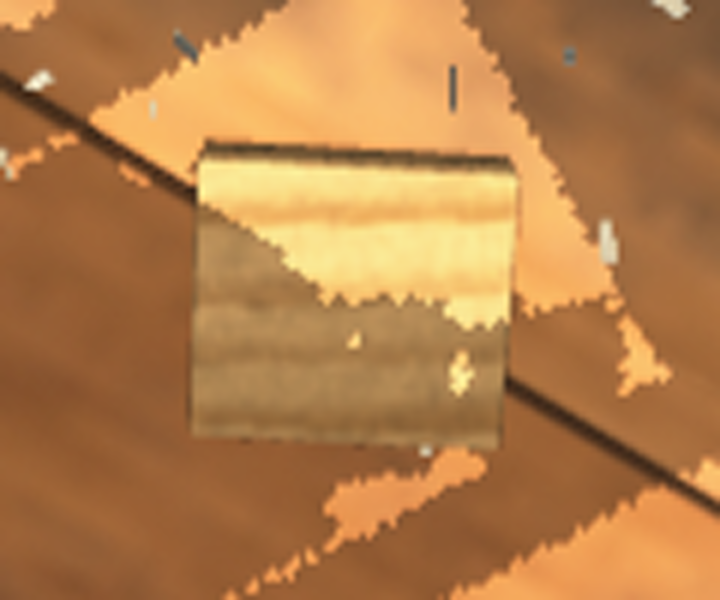

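The crop (6×, offset (192,122)) shows board_b's top face corners at about (198,158), (518,174), (498,446) and (190,436).

```bash
python3 - <<'E'
from h import *
st,im=pickle.load(open("w3.pkl","rb"));R,t=ext(im,st)
quad(im,R,t,[(x/6+192-.4,y/6+122-.4) for x,y in [(198,158),(518,174),(498,446),(190,436)]],19,st)
E
```

```text
centre [ 508.1 -241.4] lens [49.2 43.9 49.3 44.7] angs [118.6  28.6 119.6  28.5]
tool shift to centre,z=0: [  0.2  -3.2 164.6] tool y ang 121.5
```

>>> apply_moves --targets '[[[0,-0.3,1],[0,0,0.045],1],[[0,0,3],[0,0,0],1],[[0,0,3.5],[0,0,0],1],[[0,0,3.5],[0,0,0],1],[[0,0,3],[0,0,0],1],[[0,0,1.5],[0,0,0],1],[[0,0,0.4],[0,0,0],1],[[0,0,0],[0,0,0],1],[[0,0,0],[0,0,0],0.3],[[0,0,0],[0,0,0],0.3],[[0,0,0],[0,0,0],0.3],[[0,0,0],[0,0,0],0.3],[[0,0,0],[0,0,0],0.3],[[0,0,0],[0,0,0],0.3],[[0,0,0],[0,0,0],0.3]]' --squeeze 30

```text
time: 8.97
tcp_pos: [509.2, -242.0, 7.2]
tool_rot: [0.001, -0.251, 0.968, -0.001]
force: [-0.0, -0.4, 6.0]
opening: 0.576
finger_force: 31.9
```

>>> apply_moves --targets '[[[0,0,-1],[0,0,0],0.3],[[0,0,-2.5],[0,0,0],0.3],[[0,0,-3.3],[0,0,0],0.3],[[0,0,-3.3],[0,0,0],0.3],[[0,0,-3],[0,0,0],0.3],[[-1,1.6,0],[0,0,0],0.3],[[-1.8,3.1,0],[0,0,0],0.3],[[-1.8,3.1,0],[0,0,0],0.3],[[-1.8,3.1,0],[0,0,0],0.3],[[-1.8,3.1,0],[0,0,0],0.3],[[-1.5,2.4,0],[0,0,0],0.3],[[0,0,0],[0,0,0.1],0.3],[[0,0,0],[0,0,0.12],0.3],[[0,0,0],[0,0,0.12],0.3],[[0,0,0],[0,0,0.12],0.3],[[0,0,0],[0,0,0.046],0.3],[[0,0,0],[0,0,0],0.3],[[0,0,0],[0,0,0],0.3],[[0,0,0],[0,0,0],0.3]]'

```text
time: 10.55
tcp_pos: [513.3, -51.0, 136.6]
tool_rot: [0.0, -0.001, 1.0, 0.0]
force: [0.6, -0.1, -0.3]
opening: 0.573
finger_force: 31.4
```

```bash
python3 - <<'E'
from h import *
st,im,R,t=wrist("w4"); print(st["tcp_pos"],st["tool_rot"],st["opening"])
c=cv2.resize(im["frame"][60:310,160:360],None,fx=2.4,fy=2.4,interpolation=cv2.INTER_CUBIC)
cv2.imwrite("pics/w4c.png",c[:,:,::-1])
E
```

```text
[513.2605802  -50.97816418 136.60418647] [ 1.47871030e-04 -1.41949257e-03  9.99998981e-01  1.96718562e-05] 0.5733789797539769
```

View pics/w4c.png

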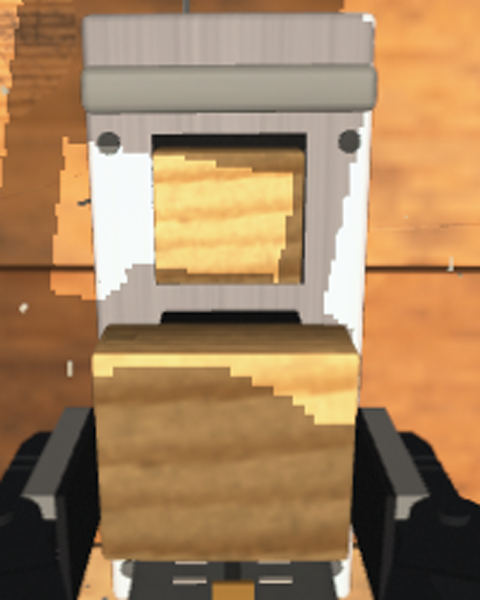

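The crop (2.4×, offset (160,60)) shows the seated board square at (153–304, 150–284), and the held board's top face at (93–360, 353–558).

```bash
python3 - <<'E'
from h import *
st,im=pickle.load(open("w4.pkl","rb"));R,t=ext(im,st)
f=lambda L:[(x/2.4+160-.3,y/2.4+60-.3) for x,y in L]
quad(im,R,t,f([(153,151),(304,150),(303,285),(154,283)]),29,st)
quad(im,R,t,f([(93,354),(360,352),(352,558),(102,558)]),st["tcp_pos"][2]+11.8,st)
E
```

```text
centre [485.9 -49.5] lens [49.2 45.5 51.  44.5] angs [90.6  1.4 89.4 -0.8]
tool shift to centre,z=0: [ 27.4   1.6 136.6] tool y ang 90.16
centre [512.5 -50.3] lens [49.3 44.1 50.4 43.7] angs [90.6  1.1 90.2 -0.4]
tool shift to centre,z=0: [  0.8   0.7 136.6] tool y ang 90.16
```

>>> apply_moves --targets '[[[1.4,0.05,0],[0,0,0],0.3],[[1.26,0.04,0],[0,0,0],0.3],[[0,0,2],[0,0,0],0.3],[[0,0,3],[0,0,0],0.3],[[0,0,2.5],[0,0,0],0.3],[[0,0,1.5],[0,0,0],0.3],[[0,0,0.5],[0,0,0],0.3],[[0,0,0.3],[0,0,0],0.3],[[0,0,0],[0,0,0],0.3],[[0,0,0],[0,0,0],0.3]]'

```text
time: 11.43
tcp_pos: [487.5, -50.3, 39.6]
tool_rot: [0.001, -0.001, 1.0, -0.0]
force: [0.4, -0.8, -0.3]
opening: 0.573
finger_force: 31.4
```

>>> apply_moves --targets '[[[0.05,0,0.15],[0,0,0],0.3],[[0,0,0.1],[0,0,0],0.3],[[0,0,0.05],[0,0,0],0.3],[[0,0,0],[0,0,0],0.3],[[0,0,0],[0,0,0],0.3]]'

```text
time: 11.85
tcp_pos: [486.7, -50.2, 36.2]
tool_rot: [0.001, -0.001, 1.0, -0.0]
force: [-1.7, 1.1, 6.1]
opening: 0.573
finger_force: 32.1
```

>>> apply_moves --targets '[[[0,0,0],[0,0,0],1],[[0,0,0],[0,0,0],1],[[0,0,0],[0,0,0],1],[[0,0,0],[0,0,0],1],[[0,0,0],[0,0,0],1],[[0,0,0],[0,0,0],1],[[0,0,-1],[0,0,0],1],[[0,0,-2],[0,0,0],1],[[0,0,-3],[0,0,0],1],[[0,0,-3.5],[0,0,0],1],[[0,0,-3.5],[0,0,0],0],[[0,0,-3],[0,0,0],0],[[0,0,-2.5],[0,0,0],0],[[0,0,0],[0,0,0],0],[[0,0,0],[0,0,0],0],[[0,0,0],[0,0,0],0],[[0,0,0],[0,0,0],0]]'

```text
time: 13.27
tcp_pos: [485.5, -50.0, 218.8]
tool_rot: [-0.001, -0.001, 1.0, 0.0]
force: [0.0, -0.9, -0.3]
opening: 0.007
finger_force: 0.0
```

```bash
python3 - <<'E'
from h import *
st,im,R,t=wrist("w5"); print(st["tcp_pos"],st["tool_rot"],st["opening"])
print(proj(im,R,t,[[486,-50,48],[613,-50,161]]))
E
```

```text
[485.53862646 -50.01311082 218.83855711] [-1.32588340e-03 -5.89250077e-04  9.99998909e-01  2.76111543e-04] 0.007337734788094838
[[252.89593113 168.00763338]
 [252.64148098 355.09859153]]
```

View pics/w5.png

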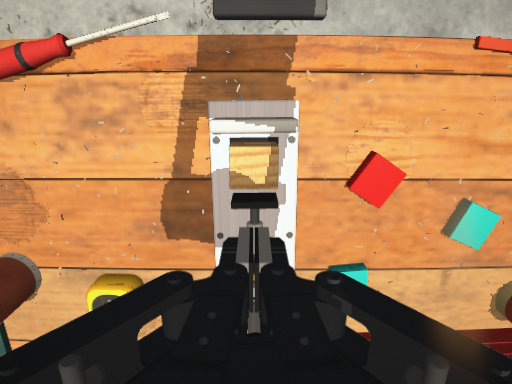

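The stack sits square on the seat at (229–279, 139–189), and the fingers are shut. Next I'm moving over the key.

>>> apply_moves --targets '[[[-1.5,0,0],[0,0,0],0],[[-3,0,0],[0,0,0],0],[[-3.5,0,0],[0,0,0],0],[[-3,0,0],[0,0,0],0],[[-1.55,0,0],[0,0,0],0],[[0,0,2],[0,0,0],0],[[0,0,2],[0,0,0],0],[[0,0,1],[0,0,0],0],[[0,0,0],[0,0,0],0],[[0,0,0],[0,0,0],0],[[0,0,0],[0,0,0],0]]'

```text
time: 14.23
tcp_pos: [612.0, -50.0, 171.6]
tool_rot: [0.001, -0.001, 1.0, -0.0]
force: [0.2, 0.2, 0.2]
opening: 0.003
finger_force: 0.0
```

```bash
python3 - <<'E'
from h import *
st=readout.observe(); im=cams.get_image("top"); pickle.dump(im,open("t6.pkl","wb"))
im2=cams.get_image("scene")
print(st["tcp_pos"],st["force"])
q=proj(im2,im2["R"],im2["t"],[[611,-50,140]])[0].astype(int);print(q)
x,y=q;a=im2["frame"][y-60:y+60,x-80:x+80]; b=im["frame"][130:250,220:380]
c=np.vstack([cv2.resize(v,None,fx=2.5,fy=2.5,interpolation=cv2.INTER_CUBIC) for v in (a,b)])
cv2.imwrite("pics/k6.png",c[:,:,::-1])
E
```

```text
[612.01288739 -50.01456935 171.62619758] [0.18038778 0.23465794 0.21509597]
[243 168]
```

View pics/k6.png

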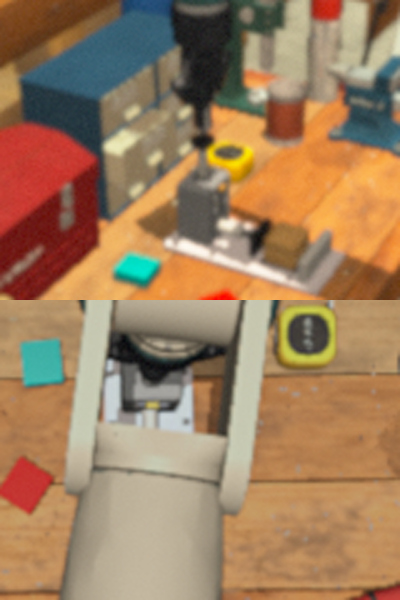

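The scene crop shows the closed fingers right above the key at (200,130), with the stack intact. Now pressing gently.

>>> apply_moves --targets '[[[0,0,0.3],[0,0,0],0],[[0,0,0.3],[0,0,0],0],[[0,0,0.3],[0,0,0],0],[[0,0,0.2],[0,0,0],0],[[0,0,0],[0,0,0],0],[[0,0,0],[0,0,0],0]]'

```text
time: 14.83
tcp_pos: [611.7, -50.0, 159.8]
tool_rot: [0.0, -0.001, 1.0, 0.0]
force: [-1.7, -0.6, 3.2]
opening: 0.003
finger_force: 1.9
```

>>> apply_moves --targets '[[[0,0,0.3],[0,0,0],0],[[0,0,0],[0,0,0],0],[[0,0,0],[0,0,0],0],[[0,0,0],[0,0,0],0]]'

```text
time: 15.17
tcp_pos: [611.8, -50.0, 157.3]
tool_rot: [0.0, -0.001, 1.0, -0.0]
force: [-2.4, -0.2, 5.5]
opening: 0.001
finger_force: 3.1
```

>>> apply_moves --targets '[[[0,0,0.2],[0,0,0],0],[[0,0,0.2],[0,0,0],0],[[0,0,0.2],[0,0,0],0],[[0,0,0.2],[0,0,0],0],[[0,0,0.2],[0,0,0],0],[[0,0,0.2],[0,0,0],0],[[0,0,0.2],[0,0,0],0],[[0,0,0.2],[0,0,0],0],[[0,0,0.2],[0,0,0],0],[[0,0,0],[0,0,0],0],[[0,0,0],[0,0,0],0]]'

```text
time: 16.08
tcp_pos: [611.8, -50.0, 139.3]
tool_rot: [0.0, -0.001, 1.0, -0.0]
force: [-3.2, 0.1, 5.7]
opening: 0.0
finger_force: 3.2
```

>>> apply_moves --targets '[[[0,0,0.1],[0,0,0],0],[[0,0,0.1],[0,0,0],0],[[0,0,0.1],[0,0,0],0],[[0,0,0.1],[0,0,0],0],[[0,0,0],[0,0,0],0],[[0,0,0],[0,0,0],0]]'

```text
time: 16.58
tcp_pos: [611.9, -50.0, 136.3]
tool_rot: [0.001, -0.001, 1.0, -0.0]
force: [-5.6, 1.5, 11.1]
opening: -0.005
finger_force: 5.5
```

>>> apply_moves --targets '[[[0,0,0.1],[0,0,0],0],[[0,0,0.1],[0,0,0],0],[[0,0,0.1],[0,0,0],0],[[0,0,0],[0,0,0],0],[[0,0,0],[0,0,0],0]]'

```text
time: 17.0
tcp_pos: [611.9, -50.0, 133.4]
tool_rot: [0.001, -0.001, 1.0, -0.0]
force: [-5.7, -0.2, 10.7]
opening: 0.002
finger_force: 5.7
```

>>> apply_moves --targets '[[[0,0,0.1],[0,0,0],0],[[0,0,0.1],[0,0,0],0],[[0,0,0],[0,0,0],0],[[0,0,0],[0,0,0],0],[[0,0,0],[0,0,0],0]]'

```text
time: 17.42
tcp_pos: [611.9, -50.0, 131.4]
tool_rot: [0.001, -0.001, 1.0, -0.0]
force: [-5.5, 1.1, 12.3]
opening: -0.004
finger_force: 5.8
```

>>> apply_moves --targets '[[[0,0,0.05],[0,0,0],0],[[0,0,0],[0,0,0],0],[[0,0,0],[0,0,0],0],[[0,0,0],[0,0,0],0],[[0,0,0],[0,0,0],0],[[0,0,0],[0,0,0],0],[[0,0,0],[0,0,0],0],[[0,0,0],[0,0,0],0],[[0,0,0],[0,0,0],0],[[0,0,0],[0,0,0],0]]'

```text
time: 18.25
tcp_pos: [611.9, -50.0, 131.0]
tool_rot: [0.001, -0.001, 1.0, -0.0]
force: [-5.2, 0.5, 11.3]
opening: 0.001
finger_force: 5.9
```

```bash
python3 - <<'E'
from h import *
st,im,R,t=wrist("w7"); print(st["tcp_pos"],st["force"],st["joint_velocities"].round(4))
print(proj(im,R,t,[[475,-50,48],[475-22,-75,48],[475+22,-25,48],[451,-50,44]]).round(0))
s=cams.get_image("scene")
o=np.array([482,-50,0])
def px(X): return proj(s,s["R"],s["t"],o+np.array(X))[0]
f=cv2.cvtColor(s["frame"],cv2.COLOR_RGB2HSV)
x,y=px([-8,0,48]).astype(int); print("pile px",x,y)
# profile of top face along the clamp x at y=0,z=48
for X in range(-50,50,4):
    p=px([X,0,48]).round().astype(int); print(X,s["frame"][p[1],p[0]],end=" ")
E
```

```text
[611.86220178 -49.9823507  131.01495974] [-5.15167765  0.4743398  11.3108796 ] [ 0.0012 -0.      0.0011  0.0004  0.0003 -0.0005]
[[253. -11.]
 [213. -49.]
 [291.  26.]
 [253. -50.]]
pile px 280 202
-50 [120 111  97] -46 [145 136 120] -42 [149 135 118] -38 [144 125 104] -34 [149 111  69] -30 [153 111  63] -26 [155 109  59] -22 [159 113  58] -18 [162 116  64] -14 [161 116  61] -10 [160 115  62] -6 [164 118  67] -2 [156 111  58] 2 [152 108  59] 6 [141 102  55] 10 [120  84  45] 14 [96 68 39] 18 [93 63 48] 22 [116  87  69] 26 [129 104  86] 30 [136 105  80] 34 [149 123 102] 38 [159 135 111] 42 [148 113  86] 46 [152 115  90]
```

```bash
python3 -c "
from workcell import workorder
print(workorder.job_done())"
```

```text
the job is handed in; nothing more can be done
None
```

I handed the job in with both offcuts stacked square on the seat, pushed up to the fence by the jaw, and the key held about 30 mm down against an 11 N push; the hand-in gave no verdict, and I set the depth by fingertip height without checking the pointer at the third mark.

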